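# Tip the sorted food from the tipping tray into a carton

### The arm

A 7-joint arm with a two-finger parallel gripper is mounted at the origin on the work surface. World frame = base frame: x ahead of the robot, y to its left, z up, the work surface at z = 0. Lengths are in mm, angles in rad, forces in N, time in s.
With the tool pointing down it reaches from about 400 to 875 mm from the base axis. Payload 4.4 kg.
Tool frame: the origin (TCP) lies midway between the tips of the shut fingers; the grasp point (between the pads) lies 19 mm behind it; z points along the fingers, y is the line along which they close (so a half turn about z gives the same grasp; the last joint's range is limited). The gripper opens to 85 mm and grips with 20 to 120 N. Pads are 22 mm wide; open, the fingers measure 114 mm over their backs; the gripper's body (76 mm by 85 mm) begins 54 mm behind the grasp point. The pads swing forward as they close: fully open they stand 13 mm farther back than shut.
Start: joints at [1.14, 0.628, 0.038, 1.517, -0.027, 0.996, -0.02], TCP at [231.925, -607.231, 197.813] pointing down, gripper open.
Joint ranges: [-3.06, 3.06], [-0.37, 2.12], [-1.25, 1.32], [0.18, 2.47], [-1.1, 4.24], [0.23, 1.98], [-2.94, 2.94]. Speed limits (rad/s): [2.57, 2.57, 3.14, 3.14, 3.14, 3.14, 3.14].

### API

Orientations are given as [roll, pitch, yaw] about the fixed x, y, z axes, in that order (R = Rz(yaw) Ry(pitch) Rx(roll)).
In Python, from cell import telemetry, eyes, ctrl, finder gives the robot as it stands.
- The arm moves only by the tool move_arm, never from a script. Its argument "steps" is a list of rows, each a list of 7 numbers: the turn, a rotation vector about the world's x, y, z in degrees, then the shift along the world's x, y, z in m, then the finger opening in m, from 0 to 0.0854. A call has 1 to 5 rows; each row shifts and turns the commanded pose from where the row before left it; what a row does not reach is not made up. A row lasts 1/10 s, in which the tool goes at most 50 mm and 8.59 degrees, less where a joint would pass 70% of its speed; a pose out of reach is approached as far as the arm can. A call with a gripper value outside its range is refused whole. The fingers move at their own pace and stop on an object; the grip force is fixed at half the most. Time passes only in rows, so rows that do not move let the fingers close. It gives the time, the measured TCP pose, the force, the opening and the grip force at its end, in the units of the state.
- telemetry.read_state(): the state, without advancing time (a new reading comes with each control period).
- eyes.get_image(name): name is "scene" or "top" or "wrist"; returns (picture, depth): 400x640x3 uint8, blue, green, red; 400x640 float32, mm along the optical axis (not along the pixel's ray), 0 where there is no reading.
- eyes.calibration(name): a dict with "fx", "fy", "cx", "cy" (pixels), "position" and "attitude" of the camera in the world. Camera axes: x right, y down, z forward; pixel columns grow to the right and rows downward; lengths in mm; the calibration is good to about 2 mm. A picture is of the moment at which its call begins: read the wrist's pose just before it. calibration takes no time and is no camera call; for the wrist camera it gives the pose at the moment of the call.
- ctrl.finish_job(): hands the job in; it is judged then, once.
Trained networks look in the newest picture that a camera, given by its name, has taken for a name from the list of things; names that differ only in an ending like _2 or _b are one class to them, and where a whole thing is asked for, a point or a joint stands for the part that bears it (a point fixed in the world has none). Each returns a list of dicts, best first, with "confidence" (0 to 1); they miss things now and then, are a little off and sometimes report something else, mostly with a low value. They report only what shows in the picture. A call takes as long as a camera call.
- finder.boxes_of(camera, name): "location" ([x, y, z] in mm, in the coordinates of the camera as it stood for that picture, good to about 4 mm: the middle of the surface that is visible of it).
- finder.cut_out(camera, name): "mask" (400x640 bool, what is visible of it).
- finder.pinpoint(camera, name): "location" ([x, y, z] in mm, in the coordinates of the camera as it stood for that picture, good to about 4 mm: a listed point, or the origin of a listed thing).
The state is a dict: "clock": time; "qpos": joint angles; "qd": joint speeds; "tau": joint torques, N m; "eef_pos": TCP position; "tool_rot": TCP orientation; "force": force on the tool from outside, world axes, zero at the start; "torque": the same for the moment, N m; "width": finger opening in mm; "gripper_force": force on a finger pad.
Only numpy, scipy, OpenCV 4.12 (cv2) and the standard library are available. Lean on these libraries where they do the work, as an engineer would, in place of code of your own. Each camera call takes 0.05 s, during which the arm holds its last target. There are 200 camera calls.

### The job

Slide the empty cardboard carton along the table into the bay between the yellow rails, square and right up against the blue stand under the tray's open lip. Then lift the metal tray by its red handle bar so that it tips over its front pivot and all three food pieces slide off into the carton, without the robot ever touching the food; finally lower the tray gently (do not let it drop) back level on its stand, and let go. Leave the carton in the bay and do not disturb the other goods on the table.

Things in the scene. Friction and masses are not known exactly. Their poses are not given: they have to be found in the camera images.
- stand: Fixed blue steel stand. Origin on the table below the tray's pivot axis; +y points from the carton bay to the handle end, x across, z up. Block x +-95, y -14 to 170, 77 mm high. A groove across its top, 18 mm wide, 11 mm deep, holds the tray's pivot bar, axis at y=0, z=85 mm; a rear rest at y=150 mm, 101 mm high, carries the tray.
- bay_stop (a point): Middle, at table height, of the stand's face that the carton stops against: stand (0, -14, 0) mm. Yellow bay rails 30 mm high run from it to stand y=-86 mm with inner faces at x=+-121 mm, then flare outwards to x about +-139 mm at y about -120 mm.
- tray: Loose aluminium tray, about 0.45 kg, resting in the groove (not fastened) and on the rear rest; axes as the stand's. Origin on its pivot bar's axis (16 mm round, 140 mm along x). Floor 170 mm wide, y -50 (open lip) to 185 mm, top at z=21 mm; walls on the other 3 sides to z=56 mm. It tips about x, handle end up, to at most about 57 degrees; food slides at some 20 to 45 degrees.
- tray_handle (a point): Middle of the red round handle bar: 14 mm diameter, along the tray's x, free length 104 mm between its two stubs, at tray (0, 235, 46) mm; about 131 mm over the table when the tray is seated. 43 mm free between the bar and the tray's rear wall, nothing below it.
- tray_lip (a point): Middle of the tray's open front lip, on the floor's top edge, at tray (0, -50, 21) mm.
- carton: Loose cardboard carton tray, open on top, blue stripes on the two ends and the side away from the stand: 230 mm (its x) by 190 mm (its y) by 70 mm high, walls and floor 8 mm thick, about 0.35 kg, origin under its centre. Its +y side faces the stand. Pushed home, its origin is at stand (0, -109, 0) mm.
- tin_a: Flat green tin, 67 mm diameter, 36 mm high, about 0.11 kg, lying flat in the tray. Origin at its centre.
- tin_b: Flat yellow tin, 67 mm diameter, 36 mm high, about 0.11 kg, lying flat in the tray. Origin at its centre.
- packet: Orange food box, 80 x 55 x 34 mm, about 0.10 kg, lying in the tray. Origin at its centre.
- can_a: Bystander: tall steel can, 74 mm diameter, 110 mm high, origin under its centre. Leave alone.
- can_b: Bystander: tall steel can, 74 mm diameter, 110 mm high, origin under its centre. Leave alone.
- water: Bystander: water bottle, 64 mm diameter, 200 mm high, origin under its centre. Leave alone.
- jar: Bystander: amber glass jar, 70 mm diameter, 100 mm high, origin under its centre. Leave alone.
- tape: Bystander: roll of tape lying flat, 100 mm diameter, 48 mm high, origin under its centre. Leave alone.
- cereal: Bystander: red food box lying down, 60 x 190 x 70 mm, origin under its centre. Leave alone.

How it is judged:
By the outcome, as a careful person would: the job done as asked, in the order asked, and still so for the second after the job is handed in, with the robot touching nothing.
It also fails if it takes over 67 s, if anything falls off the work surface, if the arm or the gripper's body presses on something with over 40 N, if the wrist force passes 120 N, or if a joint passes its speed limit or range.

## Working session

There is one attempt and no reset: what is moved stays moved. The work goes in short steps, Python scripts to look and compute and a tool call to move; the robot and the scene stay as the last step left them, time stands still between calls to the robot, and variables do not carry over. Pictures are saved under pics/ and viewed, at most 10 in all, crops included, and the job is handed in when it is done.

Besides the shell and the picture viewer there is one more tool, called after ">>>" as name(argument=value, ...), one argument or row to a line, values as JSON. move_arm: Moves the arm, as the interface text tells. Its arguments: {"type":"object","properties":{"steps":{"type":"array"}},"required":["steps"]}

```bash
mkdir -p pics
cat > h.py <<'E'
import numpy as np, cv2
from scipy.spatial.transform import Rotation as R
from cell import telemetry, eyes, ctrl, finder
def cam(n):
    c=eyes.calibration(n); a=np.array(c["attitude"],float)
    M=a if a.shape==(3,3) else R.from_euler('xyz',a).as_matrix()
    return c,M,np.array(c["position"],float)
def w(n,p):
    c,M,t=cam(n); return M@np.array(p)+t
def st():
    s=telemetry.read_state(); print({k:np.round(s[k],3).tolist() for k in("clock","qpos","eef_pos","tool_rot","force","width")})
E
python3 - <<'E'
from h import *
st(); print(eyes.calibration("top"),eyes.calibration("scene"))
ims=[]
for n in("top","scene"):
    im,d=eyes.get_image(n); cv2.imwrite(f"pics/{n}0.png",im)
    for k in("stand","bay_stop","tray","tray_handle","tray_lip","carton"):
        for r in finder.pinpoint(n,k)[:1]: print(n,k,round(r["confidence"],2),w(n,r["location"]).round(1))
st()
E
```

```text
{'clock': 0.0, 'qpos': [1.14, 0.629, 0.038, 1.518, -0.027, 0.996, -0.02], 'eef_pos': [231.661, -606.602, 196.899], 'tool_rot': [-3.14, 0.0, 0.365], 'force': [0.136, 0.256, -0.278], 'width': 85.283}
{'fx': 514.8859665413112, 'fy': 514.8859665413112, 'cx': 319.8270493171931, 'cy': 186.71902019408554, 'position': array([ 429.24282588,   51.30391985, 1344.58728501]), 'attitude': array([-3.04975927,  0.01855133, -1.59446743])} {'fx': 464.8453596675588, 'fy': 464.8453596675588, 'cx': 316.0305517531913, 'cy': 199.75273961643916, 'position': array([1453.30258216,  199.58403831, 1047.33453277]), 'attitude': array([-2.37646641,  0.01711595,  1.71451466])}
top stand 0.56 [540.   14.8 107.6]
top bay_stop 0.62 [539.6 300.4 130.4]
top tray 0.71 [7.499e+02 7.690e+01 6.000e-01]
top tray_handle 0.72 [538.7 300.1 129.2]
top tray_lip 0.71 [542.3  15.3 105. ]
top carton 0.66 [ 5.299e+02 -1.852e+02 -1.000e-01]
scene stand 0.86 [ 5.459e+02  5.830e+01 -3.000e-01]
scene tray 0.86 [541.5  63.6  84.7]
scene tray_handle 0.95 [537.  296.5 130.7]
scene tray_lip 0.58 [544.5  13.5 105.3]
scene carton 0.61 [ 532.8 -188.9   -0. ]
{'clock': 0.7, 'qpos': [1.14, 0.628, 0.038, 1.517, -0.027, 0.996, -0.02], 'eef_pos': [231.93, -607.219, 197.817], 'tool_rot': [-3.142, -0.0, 0.365], 'force': [-0.403, 0.441, 0.565], 'width': 85.663}
```

View images.

View pics/top0.png

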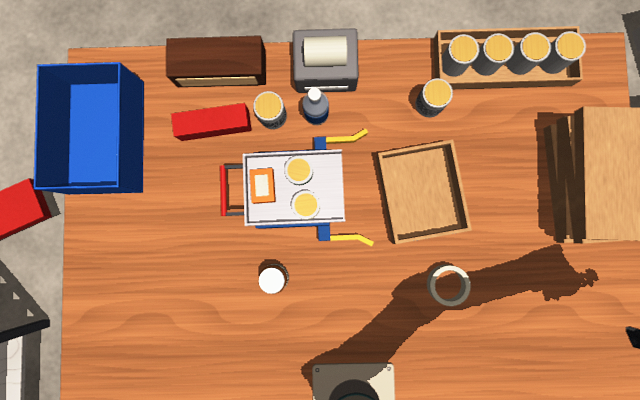

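View pics/scene0.png

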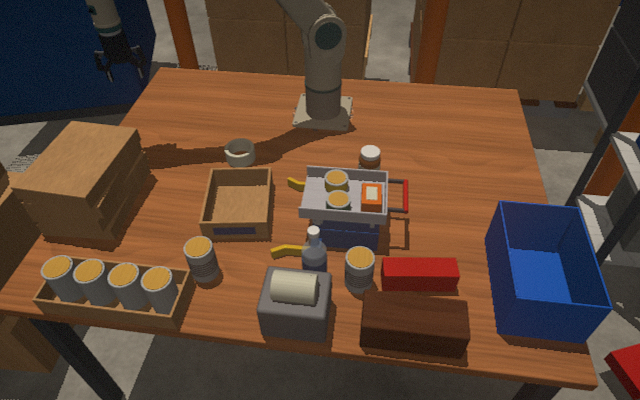

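The top view shows the carton at about (422,192), yawed, and the tray at (293,187) with its red handle at (224,190) and its lip at column 343. The tape (449,285) and a can (437,95) flank the carton. The scene view agrees with this. Next I measure the edges from depth.

```bash
cat >> h.py <<'E'
def cloud(n):
    im,d=eyes.get_image(n); c,M,t=cam(n)
    v,u=np.mgrid[:400,:640]; P=np.stack([(u-c["cx"])/c["fx"]*d,(v-c["cy"])/c["fy"]*d,d],-1)@M.T+t
    P[d==0]=np.nan; return im,P
def rect(Q):
    return cv2.minAreaRect(Q[:,:2].astype(np.float32))
E
python3 - <<'E'
from h import *
im,P=cloud("top"); X,Y,Z=P[...,0],P[...,1],P[...,2]
s=(abs(X-531)<170)&(abs(Y+187)<130)&(Z>62)&(Z<76); 
n,l,stt,_=cv2.connectedComponentsWithStats(s.astype(np.uint8)); k=1+stt[1:,4].argmax()
print("carton",rect(P[l==k]),cv2.boxPoints(rect(P[l==k])).round(), np.nanmedian(Z[l==k]))
s=(abs(X-541)<110)&(Y>0)&(Y<270)&(Z>130)&(Z<150); print("traywalls",rect(P[s]),cv2.boxPoints(rect(P[s])).round(),np.nanmedian(Z[s]))
s=(abs(X-541)<120)&(Y>270)&(Y<330)&(Z>110)&(Z<150); Q=P[s];print("handle",rect(Q),cv2.boxPoints(rect(Q)).round(),np.percentile(Q[:,2],[50,95]))
b=im.astype(int); s=(b[...,2]>150)&(b[...,1]>120)&(b[...,0]<80)&(Z<45)&(Y<80)&(Y>-100)&(X>350)&(X<720)
for sg in(0,1):
    Q=P[s&((X>540)==sg)]; Q=Q[Q[:,1]>-15]
    print("rail",sg,len(Q),rect(Q),cv2.boxPoints(rect(Q)).round(1).tolist(),np.median(Q[:,2]))
for n in("can_a","water","jar","tape","cereal","tin_a","packet"):
    print(n,[(round(r["confidence"],2),w("top",r["location"]).round().tolist()) for r in finder.pinpoint("top",n)[:3]])
E
```

```text
carton ((530.5438232421875, -185.3077392578125), (230.26333618164062, 192.6222381591797), 8.820077896118164) [[ 402. -108.]
 [ 432. -298.]
 [ 659. -263.]
 [ 630.  -72.]] 69.15926823202312
traywalls ((542.37890625, 144.14024353027344), (170.62774658203125, 253.61700439453125), 1.015224575996399) [[455. 269.]
 [459.  16.]
 [630.  19.]
 [625. 272.]] 140.82637905192246
handle ((539.0986938476562, 290.0096435546875), (37.493228912353516, 119.18473815917969), 89.36817169189453) [[479. 272.]
 [598. 271.]
 [599. 308.]
 [480. 309.]] [136.14214849 140.82811772]
rail 0 886 ((444.04339599609375, 31.47721290588379), (93.85875701904297, 189.35891723632812), 88.88626861572266) [[348.5, -13.600000381469727], [537.7999877929688, -17.299999237060547], [539.5999755859375, 76.5999984741211], [350.29998779296875, 80.19999694824219]] -0.3885099367627163
rail 1 635 ((630.3766479492188, 31.530344009399414), (179.9599609375, 93.20152282714844), 1.3234819173812866) [[539.2999877929688, 76.0], [541.5, -17.100000381469727], [721.4000244140625, -13.0], [719.2999877929688, 80.19999694824219]] 0.12626379374842145
can_a [(0.95, [768.0, -217.0, 0.0]), (0.78, [749.0, 194.0, 0.0])]
water [(0.77, [747.0, 75.0, -0.0])]
jar [(0.94, [322.0, 190.0, -3.0])]
tape [(0.53, [543.0, 66.0, 85.0])]
cereal [(0.6, [725.0, 346.0, 3.0])]
tin_a [(0.92, [581.0, 119.0, 120.0]), (0.83, [498.0, 102.0, 121.0])]
packet [(0.68, [547.0, 210.0, 124.0])]
```

>>> move_arm(
  steps=[
    [0, 0, -2.4, 0.031, 0.033, 0, 0.085],
    [0, 0, -2.4, 0.031, 0.033, 0, 0.085],
    [0, 0, -2.4, 0.031, 0.033, 0, 0.085],
    [0, 0, -2.4, 0.031, 0.033, 0, 0.085],
    [0, 0, -2.5, 0.031, 0.033, 0, 0.085],
  ],
)

```text
clock: 1.6
eef_pos: [388.0, -440.9, 198.0]
tool_rot: [3.141, -0.0, 0.152]
force: [0.0, -1.3, -0.6]
width: 85.1
gripper_force: 0.0
```

>>> move_arm(
  steps=[
    [0, 0, 0, 0.031, 0.033, 0, 0.085],
    [0, 0, 0, 0.031, 0.033, 0, 0.085],
    [0, 0, 0, 0.031, 0.033, 0, 0.085],
    [0, 0, 0, 0.031, 0.033, 0, 0.085],
    [0, 0, 0, 0.031, 0.033, 0, 0.085],
  ],
)

```text
clock: 2.1
eef_pos: [543.1, -275.8, 198.0]
tool_rot: [3.141, -0.0, 0.154]
force: [0.3, -0.2, 0.9]
width: 84.6
gripper_force: 0.0
```

>>> move_arm(
  steps=[
    [0, 0, 0, 0.001, 0.001, -0.03, 0.085],
    [0, 0, 0, 0.001, 0.001, -0.03, 0.085],
    [0, 0, 0, 0, 0, 0, 0.085],
  ],
)

```text
clock: 2.4
eef_pos: [541.4, -273.1, 134.2]
tool_rot: [-3.137, 0.007, 0.155]
force: [-0.3, 0.4, -0.0]
width: 85.1
gripper_force: 0.0
```

>>> move_arm(
  steps=[
    [0, 0, 0, 0.001, -0.001, -0.03, 0.085],
    [0, 0, 0, 0.001, -0.001, -0.03, 0.085],
    [0, 0, 0, 0, 0, -0.03, 0.085],
    [0, 0, 0, 0, 0, -0.014, 0.085],
    [0, 0, 0, 0, 0, 0, 0.085],
  ],
)

```text
clock: 2.9
eef_pos: [544.9, -277.2, 33.0]
tool_rot: [-3.14, 0.002, 0.153]
force: [-0.0, 0.1, 0.3]
width: 85.2
gripper_force: 0.0
```

Run:
```python
from h import *
st(); im,_=eyes.get_image("scene"); cv2.imwrite("pics/s1.png",cv2.resize(im[120:270,120:320],(800,600))); st()
```

```text
{'clock': 2.9, 'qpos': [0.385, 0.787, 0.065, 1.756, -0.081, 0.604, -0.92], 'eef_pos': [544.921, -277.218, 32.961], 'tool_rot': [-3.14, 0.002, 0.153], 'force': [-0.024, 0.144, 0.344], 'width': 85.209}
{'clock': 2.95, 'qpos': [0.385, 0.786, 0.065, 1.754, -0.081, 0.604, -0.92], 'eef_pos': [546.028, -277.693, 34.309], 'tool_rot': [3.141, 0.0, 0.153], 'force': [0.194, 0.275, 0.843], 'width': 85.154}
```

View pics/s1.png

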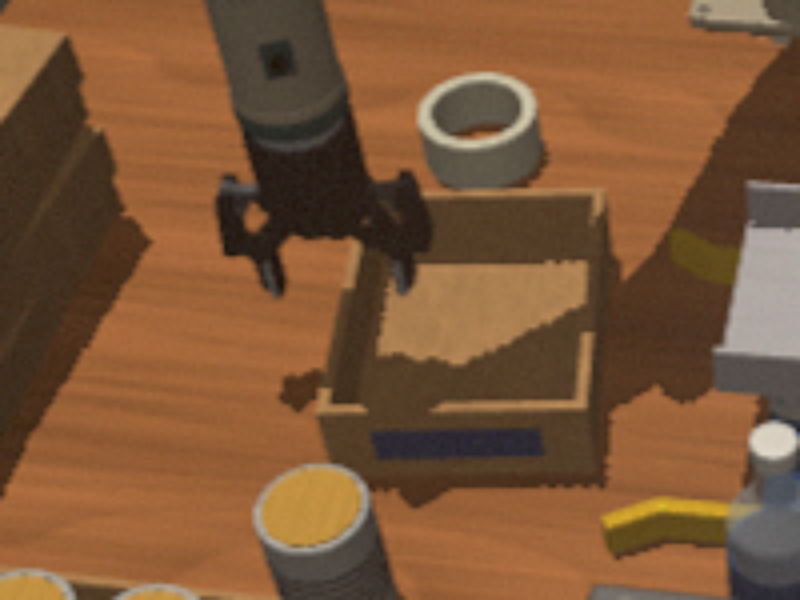

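The fingers straddle the carton's -y wall, with the tips around (275,290) and (400,285) in the crop. I close them.

>>> move_arm(
  steps=[
    [0, 0, 0, 0, 0.002, 0, 0.03],
    [0, 0, 0, 0, 0, 0, 0.0],
    [0, 0, 0, 0, 0, 0, 0.0],
    [0, 0, 0, 0, 0, 0, 0.0],
    [0, 0, 0, 0, 0, 0, 0.0],
  ],
)

```text
clock: 3.45
eef_pos: [546.1, -275.3, 34.2]
tool_rot: [3.141, -0.001, 0.154]
force: [0.4, -0.7, 0.6]
width: 11.7
gripper_force: 0.0
```

>>> move_arm(
  steps=[
    [0, 0, 0, 0, 0, 0, 0.0],
    [0, 0, 0, 0, 0, 0, 0.0],
  ],
)

```text
clock: 3.65
eef_pos: [546.2, -275.5, 34.3]
tool_rot: [3.141, -0.001, 0.153]
force: [-0.8, -0.2, 5.3]
width: 4.1
gripper_force: 59.0
```

```bash
cat > c.py <<'E'
from h import *
im,P=cloud("top"); X,Y,Z=P[...,0],P[...,1],P[...,2]; c=finder.cut_out("top","carton")
for r in c[:1]:
    m=r["mask"]&(Z>58)&(Z<78); Q=P[m]; print(r["confidence"],rect(Q),cv2.boxPoints(rect(Q)).round(1).tolist())
cv2.imwrite("pics/t_last.png",im); st()
E
python3 c.py
```

```text
0.56 ((530.7916259765625, -183.73199462890625), (230.32907104492188, 191.42454528808594), 8.788456916809082) [[402.3999938964844, -106.69999694824219], [431.6000061035156, -295.8999938964844], [659.2000122070312, -260.70001220703125], [630.0, -71.5]]
{'clock': 3.75, 'qpos': [0.381, 0.784, 0.065, 1.758, -0.081, 0.601, -0.923], 'eef_pos': [546.211, -275.521, 34.335], 'tool_rot': [3.141, -0.001, 0.153], 'force': [-0.362, 0.283, 6.736], 'width': 4.373}
```

>>> move_arm(
  steps=[
    [0, 0, -2, -0.003, 0, 0, 0.0],
    [0, 0, -2, -0.003, 0, 0, 0.0],
    [0, 0, -2, -0.003, 0, 0, 0.0],
    [0, 0, -1.8, -0.003, 0, 0, 0.0],
    [0, 0, 0, 0, 0, 0, 0.0],
  ],
)

```text
clock: 4.25
eef_pos: [534.0, -275.7, 34.3]
tool_rot: [3.141, -0.001, 0.015]
force: [1.8, -1.1, 6.0]
width: 4.5
gripper_force: 60.2
```

>>> move_arm(
  steps=[
    [0, 0, 0, 0.004, 0.01, 0, 0.0],
    [0, 0, 0, 0.005, 0.01, 0, 0.0],
    [0, 0, 0, 0.005, 0.01, 0, 0.0],
    [0, 0, 0, 0, 0.01, 0, 0.0],
    [0, 0, 0, 0, 0, 0, 0.0],
  ],
)

```text
clock: 4.75
eef_pos: [546.9, -236.6, 34.3]
tool_rot: [3.139, 0.001, 0.016]
force: [0.2, -2.2, 7.1]
width: 4.5
gripper_force: 60.2
```

```bash
python3 c.py
```

```text
0.69 ((540.6677856445312, -143.81678771972656), (230.37115478515625, 190.69175720214844), 2.9866793155670166) [[420.70001220703125, -54.599998474121094], [430.6000061035156, -245.0], [660.7000122070312, -233.0], [650.7000122070312, -42.599998474121094]]
{'clock': 4.85, 'qpos': [0.292, 0.771, 0.11, 1.803, -0.137, 0.575, -1.07], 'eef_pos': [546.923, -236.557, 34.3], 'tool_rot': [3.14, 0.001, 0.016], 'force': [-1.352, -1.711, 7.597], 'width': 4.343}
```

>>> move_arm(
  steps=[
    [0, 0, -1, 0, 0, 0, 0.0],
    [0, 0, -1, 0, 0, 0, 0.0],
    [0, 0, -0.7, 0.001, 0.01, 0, 0.0],
    [0, 0, 0, 0, 0.015, 0, 0.0],
    [0, 0, 0, 0, 0, 0, 0.0],
  ],
)

```text
clock: 5.35
eef_pos: [547.6, -211.0, 34.3]
tool_rot: [3.14, 0.001, -0.031]
force: [-0.9, -1.7, 8.0]
width: 4.5
gripper_force: 60.2
```

```bash
python3 c.py
```

```text
0.72 ((546.3938598632812, -118.68008422851562), (191.55459594726562, 230.5436553955078), 89.77608489990234) [[430.70001220703125, -214.0], [661.2999877929688, -214.89999389648438], [662.0, -23.399999618530273], [431.5, -22.5]]
{'clock': 5.45, 'qpos': [0.24, 0.764, 0.125, 1.828, -0.161, 0.561, -1.135], 'eef_pos': [547.655, -211.012, 34.285], 'tool_rot': [3.141, 0.002, -0.032], 'force': [-0.776, -1.307, 8.294], 'width': 4.351}
```

>>> move_arm(
  steps=[
    [0, 0, 1, 0, 0.01, 0, 0.0],
    [0, 0, 0.3, 0, 0.015, 0, 0.0],
    [0, 0, 0, 0, 0.018, 0, 0.0],
    [0, 0, 0, 0, 0.018, 0, 0.0],
    [0, 0, 0, 0, 0.009, 0, 0.0],
  ],
)

```text
clock: 5.95
eef_pos: [548.3, -142.4, 34.3]
tool_rot: [3.138, -0.0, -0.01]
force: [-0.1, -7.0, 5.1]
width: 4.2
gripper_force: 59.4
```

>>> move_arm(
  steps=[
    [0, 0, 0, 0, 0.002, 0, 0.0],
    [0, 0, 0, 0, 0.001, 0, 0.0],
    [0, 0, 0, 0, 0, 0, 0.0],
  ],
)

```text
clock: 6.25
eef_pos: [548.3, -140.5, 34.3]
tool_rot: [3.138, -0.0, -0.011]
force: [0.3, -5.1, 6.4]
width: 4.9
gripper_force: 59.5
```

```bash
python3 c.py
```

```text
0.68 ((547.3573608398438, -47.71153259277344), (187.70547485351562, 230.29957580566406), 88.9760971069336) [[430.5, -139.5], [660.7999877929688, -143.60000610351562], [664.2000122070312, 44.099998474121094], [433.8999938964844, 48.20000076293945]]
{'clock': 6.35, 'qpos': [0.114, 0.743, 0.133, 1.889, -0.175, 0.519, -1.218], 'eef_pos': [548.318, -140.458, 34.28], 'tool_rot': [3.138, -0.0, -0.011], 'force': [-0.26, -4.501, 5.934], 'width': 4.593}
```

>>> move_arm(
  steps=[
    [0, 0, 1, 0, 0.001, 0, 0.0],
    [0, 0, 1, 0, 0.001, 0, 0.0],
    [0, 0, 0.5, -0.001, 0.001, 0, 0.0],
    [0, 0, 0, 0, 0.001, 0, 0.0],
    [0, 0, 0, 0, 0, 0, 0.0],
  ],
)

```text
clock: 6.85
eef_pos: [548.0, -137.1, 34.3]
tool_rot: [3.137, -0.001, 0.031]
force: [1.7, -5.9, 5.4]
width: 4.6
gripper_force: 59.8
```

```bash
python3 c.py
```

```text
0.69 ((555.9830322265625, 140.3797149658203), (180.051513671875, 213.28167724609375), 89.25021362304688) [[448.20001220703125, 51.79999923706055], [661.4000244140625, 49.0], [663.7999877929688, 229.0], [450.5, 231.8000030517578]]
{'clock': 6.95, 'qpos': [0.114, 0.741, 0.122, 1.894, -0.161, 0.514, -1.194], 'eef_pos': [547.979, -137.065, 34.316], 'tool_rot': [3.138, -0.001, 0.031], 'force': [1.829, -6.938, 4.732], 'width': 4.438}
```

```bash
cat > c.py <<'E'
from h import *
im,P=cloud("top"); X,Y,Z=P[...,0],P[...,1],P[...,2]
s=(abs(Z-69)<6)&(X>410)&(X<690)
for nm,m,ax in(("rear",s&(Y<-120)&(Y>-165)&(abs(X-545)>25)&(abs(X-545)<95),0),("left",s&(X<455)&(abs(Y+60)<60),1),("right",s&(X>630)&(abs(Y+60)<60),1)):
    Q=P[m]; a=np.polyfit(Q[:,ax]-(545 if ax==0 else -43),Q[:,1-ax],1)
    print(nm,len(Q),"deg",np.degrees(np.arctan(a[0])).round(2),"at",a[1].round(1))
st()
E
python3 c.py
```

```text
rear 99 deg -0.91 at -133.7
left 147 deg -0.56 at 435.3
right 170 deg -0.01 at 656.9
{'clock': 7.0, 'qpos': [0.114, 0.741, 0.122, 1.894, -0.161, 0.514, -1.194], 'eef_pos': [547.982, -137.055, 34.309], 'tool_rot': [3.138, -0.001, 0.031], 'force': [0.359, -6.191, 5.181], 'width': 4.505}
```

>>> move_arm(
  steps=[
    [0, 0, 0, 0, 0.001, 0, 0.0],
    [0, 0, 0, 0, 0.001, 0, 0.0],
    [0, 0, 0, 0, 0, 0, 0.0],
  ],
)

```text
clock: 7.3
eef_pos: [549.6, -136.1, 34.4]
tool_rot: [3.136, -0.004, 0.031]
force: [3.0, -8.3, 0.8]
width: 4.4
gripper_force: 59.0
```

>>> move_arm(
  steps=[
    [0, 0, 0, 0, 0.001, 0, 0.0],
    [0, 0, 0, 0, 0.001, 0, 0.0],
    [0, 0, 0, 0, 0, 0, 0.0],
  ],
)

```text
clock: 7.6
eef_pos: [551.0, -135.2, 34.6]
tool_rot: [3.134, -0.007, 0.031]
force: [7.1, -9.8, -0.8]
width: 3.8
gripper_force: 58.8
```

```bash
python3 c.py
python3 - <<'E'
from h import *
im,_=eyes.get_image("top"); cv2.imwrite("pics/t2.png",cv2.resize(im[110:260,220:420],(800,600),interpolation=2))
E
```

```text
rear 64 deg -0.55 at -130.8
left 150 deg -0.89 at 437.0
right 170 deg -0.66 at 658.4
{'clock': 7.65, 'qpos': [0.107, 0.741, 0.124, 1.894, -0.161, 0.508, -1.2], 'eef_pos': [551.004, -135.206, 34.575], 'tool_rot': [3.134, -0.007, 0.031], 'force': [6.491, -9.275, -0.535], 'width': 4.328}
```

View pics/t2.png

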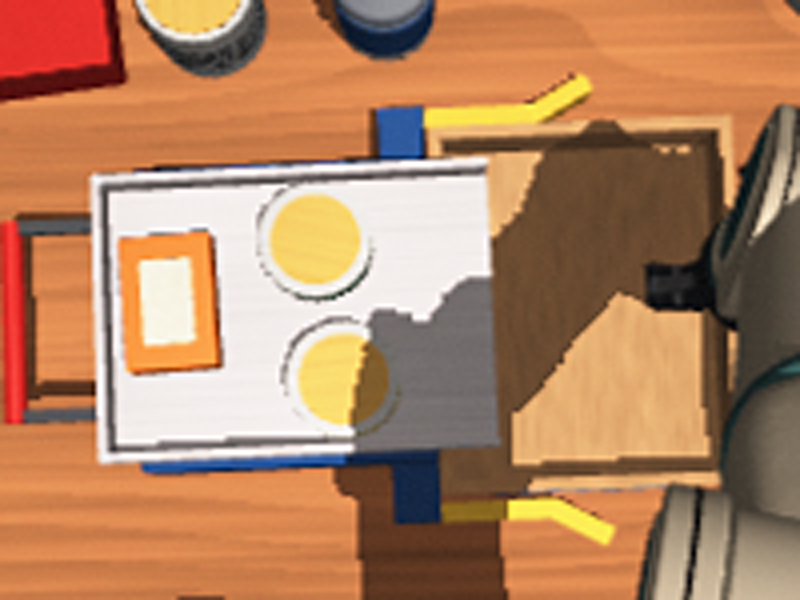

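The carton is against the stand, with the rails around its front corners at (430,115) and (440,510). I release it and rise.

>>> move_arm(
  steps=[
    [0, 0, 0, 0, 0, 0, 0.045],
    [0, 0, 0, 0, 0, 0, 0.045],
    [0, 0, 0, 0, 0, 0, 0.045],
    [0, 0, 0, 0, 0, 0, 0.045],
    [0, 0, 0, 0, 0, 0, 0.045],
  ],
)

```text
clock: 8.2
eef_pos: [547.3, -128.7, 33.5]
tool_rot: [-3.141, 0.001, 0.037]
force: [-0.3, 0.0, -0.0]
width: 44.8
gripper_force: 0.0
```

>>> move_arm(
  steps=[
    [0, 0, 0, 0, 0, 0.02, 0.045],
    [0, 0, 0, 0, 0, 0.04, 0.045],
    [0, 0, 0, 0, 0, 0.05, 0.045],
    [0, 0, 0, 0, 0, 0.05, 0.045],
    [0, 0, 0, 0, 0, 0.05, 0.045],
  ],
)

```text
clock: 8.7
eef_pos: [547.3, -128.9, 245.7]
tool_rot: [-3.141, 0.001, 0.037]
force: [0.6, 0.1, -0.6]
width: 45.1
gripper_force: 0.0
```

>>> move_arm(
  steps=[
    [0, 0, -0.8, 0, 0.048, 0.01, 0.045],
    [0, 0, 0, 0, 0.048, 0, 0.045],
    [0, 0, 0, 0, 0.048, 0, 0.045],
    [0, 0, 0, 0, 0.048, 0, 0.045],
    [0, 0, 0, 0, 0.048, 0, 0.045],
  ],
)

```text
clock: 9.2
eef_pos: [547.2, 112.8, 253.9]
tool_rot: [-3.141, 0.0, 0.023]
force: [0.2, -0.9, -0.2]
width: 45.1
gripper_force: 0.0
```

>>> move_arm(
  steps=[
    [0, 0, 0, 0, 0.048, 0, 0.045],
    [0, 0, 0, 0, 0.048, 0, 0.045],
    [0, 0, 0, -0.004, 0.048, 0, 0.045],
    [0, 0, 0, -0.004, 0.048, 0, 0.045],
    [0, 0, 0, 0, 0, 0, 0.045],
  ],
)

```text
clock: 9.7
eef_pos: [536.2, 312.9, 252.9]
tool_rot: [-3.136, 0.003, 0.035]
force: [-0.2, -0.0, -0.3]
width: 45.0
gripper_force: 0.0
```

```bash
cat > c2.py <<'E'
from h import *
exec(open("c.py").read())
s=(abs(X-545)<140)&(Y<14)&(Y>-165)&(abs(Z-69)<6); Q=P[s]; r=rect(Q); print("rim",r,cv2.boxPoints(r).round(1).tolist())
E
python3 c2.py
python3 - <<'E'
from h import *
for n in("top","scene","wrist"):
    im,d=eyes.get_image(n); cv2.imwrite(f"pics/{n}3.png",im)
    for r in finder.pinpoint(n,"tray_handle")[:1]: print(n,round(r["confidence"],2),w(n,r["location"]).round(1))
    for r in finder.pinpoint(n,"carton")[:1]: print(n,"carton",round(r["confidence"],2),w(n,r["location"]).round(1))
im,P=cloud("wrist"); b=im.astype(int); m=(b[...,2]>90)&(b[...,1]<60)&(b[...,0]<60)&(P[...,2]>100)&(P[...,2]<150)&(abs(P[...,1]-300)<40)
Q=P[m]; 
if len(Q)>20: print(len(Q),rect(Q),Q.mean(0),np.percentile(Q[:,2],[50,98]))
E
```

```text
rear 194 deg 0.79 at -133.1
left 157 deg -0.84 at 437.0
right 169 deg -0.67 at 658.5
{'clock': 9.75, 'qpos': [-0.646, 0.534, 0.134, 1.539, -0.08, 1.075, -2.032], 'eef_pos': [537.535, 307.78, 252.936], 'tool_rot': [-3.14, 0.002, 0.031], 'force': [0.799, -0.433, -0.05], 'width': 45.14}
rim ((548.4364013671875, -61.81794738769531), (230.40672302246094, 151.87625122070312), 0.6644916534423828) [[432.3999938964844, 12.800000190734863], [434.1000061035156, -139.10000610351562], [664.5, -136.39999389648438], [662.7999877929688, 15.5]]
top 0.57 [538.6 301.8 128.3]
top carton 0.97 [550.2 -42.9  -2.1]
scene 0.89 [536.5 297.3 132.4]
scene carton 0.69 [ 5.476e+02 -4.800e+01  5.000e-01]
wrist 0.71 [547.7 206.8 123. ]
1238 ((538.4949951171875, 298.3802185058594), (119.45807647705078, 13.243529319763184), 1.0143781900405884) [540.43997201 299.2404171  137.38688439] [137.62698124 139.67957347]
```

View pics/wrist3.png

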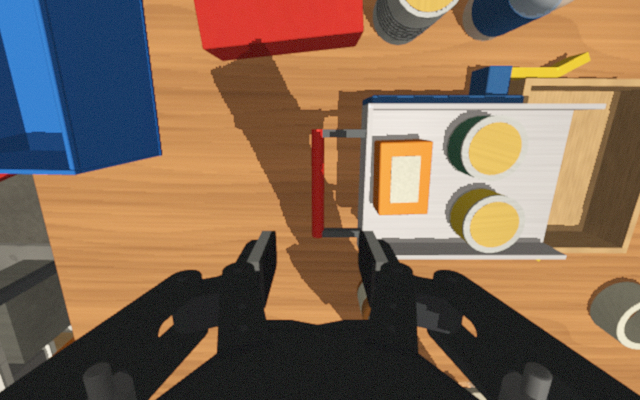

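The wrist view shows the handle bar upright in the image at about (318,183), between the finger tips at (260,250) and (372,250).

>>> move_arm(
  steps=[
    [0, 0, 0, 0, 0, 0, 0.045],
    [0, 0, 0, 0, 0, -0.02, 0.045],
    [0, 0, 0, 0, 0, 0, 0.045],
  ],
)

```text
clock: 10.55
eef_pos: [538.4, 302.0, 231.8]
tool_rot: [3.139, 0.004, 0.023]
force: [-0.8, 0.4, -0.1]
width: 45.0
gripper_force: 0.0
```

Run:
```python
from h import *
st()
im,P=cloud("wrist"); b=im.astype(int); m=(b[...,2]>90)&(b[...,1]<60)&(b[...,0]<60)&(P[...,2]>100)&(P[...,2]<150)&(abs(P[...,1]-300)<40)
Q=P[m]; print(len(Q),rect(Q),Q.mean(0),np.percentile(Q[:,2],[50,98]))
```

```text
{'clock': 10.55, 'qpos': [-0.64, 0.552, 0.135, 1.57, -0.083, 1.03, -2.03], 'eef_pos': [538.361, 301.954, 231.789], 'tool_rot': [3.139, 0.004, 0.023], 'force': [-0.798, 0.352, -0.076], 'width': 45.028}
1462 ((539.3706665039062, 299.4002990722656), (120.0893783569336, 13.742321014404297), 1.6532894372940063) [541.32647398 299.69444506 138.31670585] [138.72428228 140.65386949]
```

>>> move_arm(
  steps=[
    [0, 0, 0, 0, -0.002, -0.03, 0.045],
    [0, 0, 0, 0, 0, -0.03, 0.045],
    [0, 0, 0, 0, 0, -0.03, 0.045],
    [0, 0, 0, 0, 0, -0.028, 0.045],
    [0, 0, 0, 0, 0, 0, 0.045],
  ],
)

```text
clock: 11.1
eef_pos: [537.6, 299.6, 112.9]
tool_rot: [3.138, 0.006, 0.023]
force: [-1.1, -0.1, 0.1]
width: 44.9
gripper_force: 0.0
```

Run:
```python
from h import *
im,_=eyes.get_image("scene"); cv2.imwrite("pics/s4.png",cv2.resize(im[120:270,270:470],(800,600))); st()
```

```text
{'clock': 11.15, 'qpos': [-0.624, 0.681, 0.114, 1.692, -0.103, 0.777, -2.009], 'eef_pos': [539.148, 300.368, 115.08], 'tool_rot': [3.14, 0.003, 0.023], 'force': [0.425, 0.051, 1.567], 'width': 44.882}
```

View pics/s4.png

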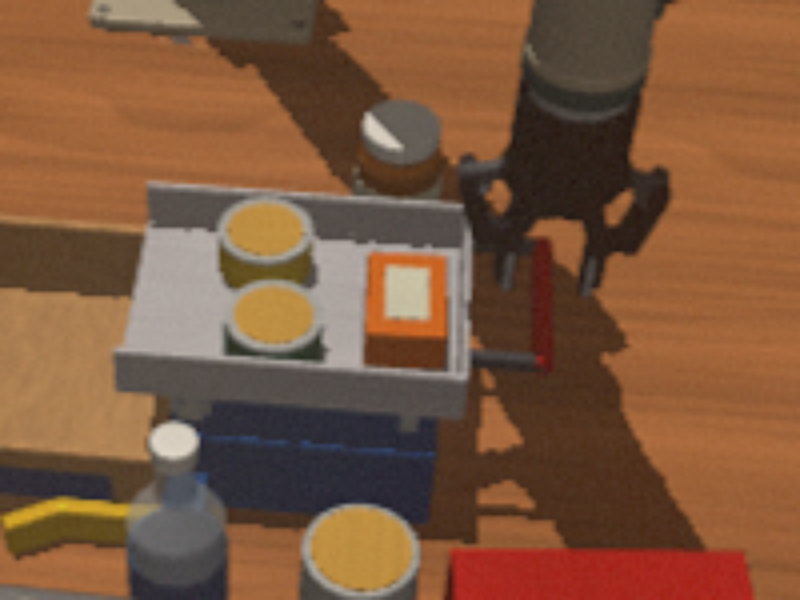

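The fingers straddle the bar at (505,270) and (590,275), clear of the tray wall. I close them.

>>> move_arm(
  steps=[
    [0, 0, 0, 0, 0, -0.002, 0.03],
    [0, 0, 0, 0, 0, 0, 0.0],
    [0, 0, 0, 0, 0, 0, 0.0],
    [0, 0, 0, 0, 0, 0, 0.0],
    [0, 0, 0, 0, 0, 0, 0.0],
  ],
)

```text
clock: 11.65
eef_pos: [540.1, 300.9, 114.4]
tool_rot: [-3.141, -0.001, 0.023]
force: [-0.4, -0.9, 0.3]
width: 0.2
gripper_force: 0.0
```

Run:
```python
from h import *
st()
th=np.radians(np.arange(0,56,2.5))
# grip point tray (235,46); TCP relative to bar along tool: 17 below bar at tilt k*theta
for k in(1,0.5):
    a=k*th; y=235*np.cos(th)-46*np.sin(th)+17*np.sin(a); z=235*np.sin(th)+46*np.cos(th)-17*np.cos(a)
    print(k,np.c_[np.degrees(th)[1:],np.diff(y),np.diff(z)].round(1).tolist(), y[-1]-y[0],z[-1]-z[0])
```

```text
{'clock': 11.65, 'qpos': [-0.624, 0.682, 0.114, 1.694, -0.103, 0.771, -2.009], 'eef_pos': [540.15, 300.926, 114.391], 'tool_rot': [-3.141, -0.001, 0.023], 'force': [-0.378, -0.945, 0.307], 'width': 0.18}
1 [[2.5, -1.5, 10.2], [5.0, -1.9, 10.1], [7.5, -2.4, 10.1], [10.0, -2.8, 9.9], [12.5, -3.2, 9.8], [15.0, -3.7, 9.7], [17.5, -4.1, 9.5], [20.0, -4.5, 9.3], [22.5, -4.9, 9.1], [25.0, -5.3, 8.9], [27.5, -5.7, 8.6], [30.0, -6.0, 8.4], [32.5, -6.4, 8.1], [35.0, -6.7, 7.8], [37.5, -7.1, 7.5], [40.0, -7.4, 7.2], [42.5, -7.7, 6.9], [45.0, -8.0, 6.5], [47.5, -8.3, 6.2], [50.0, -8.5, 5.8], [52.5, -8.8, 5.4], [55.0, -9.0, 5.0]] -123.96494674188493 180.13444706209341
0.5 [[2.5, -1.9, 10.2], [5.0, -2.3, 10.1], [7.5, -2.7, 10.0], [10.0, -3.2, 9.9], [12.5, -3.6, 9.7], [15.0, -4.0, 9.5], [17.5, -4.4, 9.3], [20.0, -4.8, 9.1], [22.5, -5.2, 8.9], [25.0, -5.6, 8.7], [27.5, -6.0, 8.4], [30.0, -6.3, 8.1], [32.5, -6.7, 7.8], [35.0, -7.0, 7.5], [37.5, -7.3, 7.2], [40.0, -7.6, 6.9], [42.5, -7.9, 6.5], [45.0, -8.2, 6.2], [47.5, -8.5, 5.8], [50.0, -8.7, 5.4], [52.5, -8.9, 5.0], [55.0, -9.1, 4.6]] -130.04080506980222 174.80606231603144
```

Run:
```python
from h import *
im,_=eyes.get_image("scene"); a=cv2.resize(im[150:250,340:460],(480,400)); im,P=cloud("wrist"); cv2.imwrite("pics/s5.png",np.hstack([a,cv2.resize(im[100:300,240:400],(320,400))])); st()
b=im.astype(int); m=(b[...,2]>90)&(b[...,1]<60)&(b[...,0]<60)&(P[...,2]>80)&(P[...,2]<170)&(abs(P[...,1]-300)<40)
Q=P[m]; print(len(Q),rect(Q),np.percentile(Q[:,2],[50,98]))
```

```text
{'clock': 11.75, 'qpos': [-0.624, 0.682, 0.114, 1.694, -0.103, 0.771, -2.009], 'eef_pos': [540.031, 300.817, 114.09], 'tool_rot': [-3.141, -0.0, 0.023], 'force': [0.211, 0.165, -0.499], 'width': -0.022}
2218 ((539.57958984375, 298.78900146484375), (118.83204650878906, 13.536169052124023), 1.4182149171829224) [137.55261356 139.23913511]
```

View pics/s5.png

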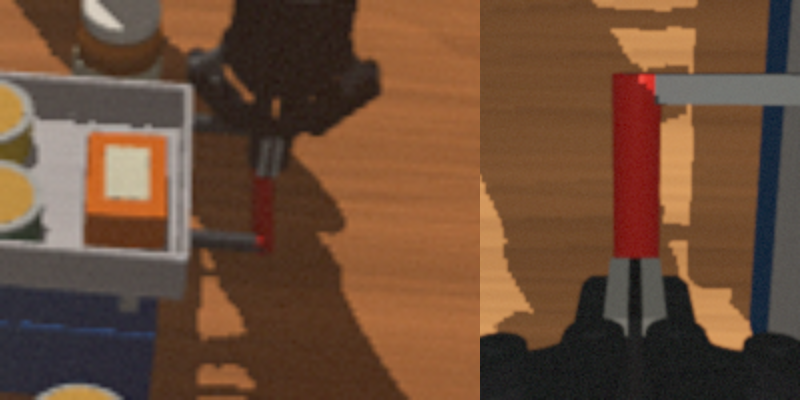

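Run:
```python
from h import *
im,P=cloud("wrist"); c,M,t=cam("wrist"); print(t.round(),np.degrees(eyes.calibration("wrist")["attitude"]).round(1))
for v in range(190,280,8):
    print(v,[P[v,u].round().tolist() for u in (312,318,326)])
im,P=cloud("scene")
for v,u in((185,406),(188,407),(190,408),(192,406),(195,406),(205,406)): print(v,u,P[v,u].round(),im[v,u])
```

```text
[608. 301. 291.] [164.6  -0.  -88.7]
190 [[570.0, 303.0, 138.0], [570.0, 300.0, 139.0], [570.0, 295.0, 137.0]]
198 [[565.0, 303.0, 138.0], [565.0, 299.0, 139.0], [565.0, 295.0, 137.0]]
206 [[560.0, 303.0, 137.0], [560.0, 299.0, 138.0], [560.0, 295.0, 137.0]]
214 [[555.0, 303.0, 136.0], [556.0, 299.0, 139.0], [555.0, 295.0, 137.0]]
222 [[550.0, 303.0, 137.0], [551.0, 299.0, 139.0], [550.0, 294.0, 137.0]]
230 [[552.0, 302.0, 153.0], [552.0, 299.0, 154.0], [552.0, 295.0, 153.0]]
238 [[552.0, 302.0, 164.0], [552.0, 299.0, 163.0], [552.0, 295.0, 164.0]]
246 [[552.0, 302.0, 172.0], [552.0, 299.0, 173.0], [552.0, 296.0, 173.0]]
254 [[552.0, 302.0, 181.0], [552.0, 299.0, 181.0], [552.0, 296.0, 180.0]]
262 [[550.0, 302.0, 185.0], [551.0, 299.0, 186.0], [553.0, 296.0, 189.0]]
270 [[552.0, 302.0, 195.0], [547.0, 299.0, 186.0], [553.0, 296.0, 196.0]]
278 [[549.0, 302.0, 195.0], [543.0, 299.0, 186.0], [553.0, 296.0, 201.0]]
185 406 [549. 295. 182.] [62 65 75]
188 407 [549. 299. 171.] [49 53 61]
190 408 [550. 302. 165.] [57 64 70]
192 406 [550. 298. 157.] [42 43 57]
195 406 [542. 300. 138.] [28 30 89]
205 406 [582. 300. 140.] [26 31 90]
```

The wrist depth puts the fingertips at about z=148 while the state reports TCP z=114. The tool's reported z is therefore about 34 mm too low, and the fingers shut above the bar. I open, go 35 mm lower and close again.

>>> move_arm(
  steps=[
    [0, 0, 0, 0, 0, 0, 0.045],
    [0, 0, 0, 0, 0, 0, 0.045],
    [0, 0, 0, 0, 0, 0, 0.045],
    [0, 0, 0, 0, 0, 0, 0.045],
  ],
)

```text
clock: 12.25
eef_pos: [539.9, 300.7, 113.8]
tool_rot: [3.142, 0.0, 0.023]
force: [-0.9, 0.7, 0.3]
width: 45.1
gripper_force: 0.0
```

>>> move_arm(
  steps=[
    [0, 0, 0, 0, -0.001, -0.012, 0.045],
    [0, 0, 0, 0, 0, -0.012, 0.045],
    [0, 0, 0, 0, 0, -0.011, 0.045],
    [0, 0, 0, 0, 0, 0, 0.045],
    [0, 0, 0, 0, 0, 0, 0.045],
  ],
)

```text
clock: 12.75
eef_pos: [539.6, 299.6, 78.1]
tool_rot: [3.141, 0.001, 0.023]
force: [0.0, 0.8, -0.1]
width: 45.1
gripper_force: 0.0
```

>>> move_arm(
  steps=[
    [0, 0, 0, 0, 0, 0, 0.02],
    [0, 0, 0, 0, 0, 0, 0.0],
    [0, 0, 0, 0, 0, 0, 0.0],
    [0, 0, 0, 0, 0, 0, 0.0],
    [0, 0, 0, 0, 0, 0, 0.0],
  ],
)

```text
clock: 13.25
eef_pos: [540.3, 300.2, 79.5]
tool_rot: [-3.141, -0.001, 0.023]
force: [-0.1, 0.6, 3.8]
width: 11.9
gripper_force: 58.6
```

```bash
python3 - <<'E'
from h import *
im,P=cloud("wrist"); st()
for v in range(200,290,8): print(v,[P[v,u].round().tolist() for u in (306,318,332)])
E
python3 c2.py | grep -v qpos
```

```text
{'clock': 13.3, 'qpos': [-0.617, 0.728, 0.106, 1.718, -0.109, 0.7, -2.002], 'eef_pos': [540.359, 300.267, 79.453], 'tool_rot': [-3.141, -0.001, 0.023], 'force': [-0.005, 0.693, 4.544], 'width': 11.992}
200 [[573.0, 305.0, 136.0], [575.0, 299.0, 139.0], [573.0, 293.0, 134.0]]
208 [[570.0, 304.0, 137.0], [571.0, 299.0, 139.0], [570.0, 293.0, 135.0]]
216 [[566.0, 304.0, 136.0], [567.0, 299.0, 138.0], [565.0, 292.0, 134.0]]
224 [[562.0, 304.0, 136.0], [563.0, 299.0, 139.0], [561.0, 292.0, 133.0]]
232 [[558.0, 304.0, 137.0], [560.0, 299.0, 140.0], [557.0, 292.0, 133.0]]
240 [[554.0, 304.0, 136.0], [556.0, 299.0, 139.0], [552.0, 292.0, 131.0]]
248 [[550.0, 304.0, 136.0], [551.0, 299.0, 138.0], [553.0, 292.0, 141.0]]
256 [[546.0, 304.0, 136.0], [547.0, 299.0, 138.0], [552.0, 293.0, 148.0]]
264 [[542.0, 304.0, 136.0], [543.0, 298.0, 138.0], [550.0, 293.0, 150.0]]
272 [[537.0, 304.0, 136.0], [539.0, 298.0, 139.0], [547.0, 293.0, 151.0]]
280 [[533.0, 304.0, 136.0], [534.0, 298.0, 137.0], [542.0, 292.0, 150.0]]
288 [[529.0, 304.0, 136.0], [531.0, 298.0, 139.0], [538.0, 292.0, 151.0]]
rear 191 deg 0.8 at -133.1
left 157 deg -0.8 at 437.1
right 175 deg -0.76 at 658.5
rim ((548.390380859375, -62.066368103027344), (230.42361450195312, 151.97341918945312), 0.5931950807571411) [[432.3999938964844, 12.699999809265137], [434.0, -139.1999969482422], [664.4000244140625, -136.89999389648438], [662.7999877929688, 15.100000381469727]]
```

The bar is gripped at 12 mm opening and 59 N. I start tipping the tray along the arc.

>>> move_arm(
  steps=[
    [2, 0.035, 0, 0, 0, 0.0082, 0],
    [2, 0.035, 0, 0, -0.0002, 0.0082, 0],
    [2, 0.035, 0, 0, -0.0005, 0.0082, 0],
    [2, 0.035, 0, 0, -0.0008, 0.0082, 0],
    [2, 0.035, 0, 0, -0.0011, 0.0081, 0],
  ],
)

```text
clock: 13.85
eef_pos: [539.5, 297.4, 119.5]
tool_rot: [-2.966, -0.0, 0.023]
force: [1.3, 1.6, -3.3]
width: 12.0
gripper_force: 58.8
```

```bash
python3 -c "
from h import *
st()"
```

```text
{'clock': 13.85, 'qpos': [-0.425, 0.642, -0.04, 1.777, -0.222, 0.66, -1.833], 'eef_pos': [539.503, 297.442, 119.487], 'tool_rot': [-2.966, -0.0, 0.023], 'force': [1.268, 1.573, -3.289], 'width': 12.009}
```

>>> move_arm(
  steps=[
    [2, 0.035, 0, 0, -0.0014, 0.0081, 0],
    [2, 0.035, 0, 0, -0.0016, 0.008, 0],
    [2, 0.035, 0, 0, -0.0019, 0.008, 0],
    [2, 0.035, 0, 0, -0.0022, 0.0079, 0],
    [2, 0.035, 0, 0, -0.0025, 0.0078, 0],
  ],
)

```text
clock: 14.35
eef_pos: [540.0, 287.7, 159.6]
tool_rot: [-2.791, -0.002, 0.022]
force: [0.3, 1.6, -1.8]
width: 11.7
gripper_force: 58.8
```

```bash
python3 -c "
from h import *
st()
t=np.radians(np.arange(20,59,2)); y=235*np.cos(t)+6*np.sin(t); z=235*np.sin(t)-6*np.cos(t)
print(np.c_[np.arange(22,59,2),np.diff(y),np.diff(z)].round(1).tolist())"
```

```text
{'clock': 14.35, 'qpos': [-0.196, 0.588, -0.204, 1.82, -0.361, 0.654, -1.63], 'eef_pos': [539.986, 287.739, 159.573], 'tool_rot': [-2.791, -0.002, 0.022], 'force': [0.255, 1.632, -1.759], 'width': 11.725}
[[22.0, -2.7, 7.7], [24.0, -3.0, 7.6], [26.0, -3.3, 7.5], [28.0, -3.5, 7.4], [30.0, -3.8, 7.3], [32.0, -4.0, 7.1], [34.0, -4.3, 7.0], [36.0, -4.5, 6.8], [38.0, -4.8, 6.7], [40.0, -5.0, 6.5], [42.0, -5.2, 6.3], [44.0, -5.4, 6.1], [46.0, -5.7, 5.9], [48.0, -5.9, 5.7], [50.0, -6.1, 5.5], [52.0, -6.2, 5.3], [54.0, -6.4, 5.1], [56.0, -6.6, 4.9], [58.0, -6.8, 4.6]]
```

>>> move_arm(
  steps=[
    [2, 0.035, 0, 0, -0.0027, 0.0077, 0],
    [2, 0.035, 0, 0, -0.003, 0.0076, 0],
    [2, 0.035, 0, 0, -0.0033, 0.0075, 0],
    [2, 0.035, 0, 0.0005, -0.0035, 0.0074, 0],
    [2, 0.035, 0, 0, -0.0038, 0.0073, 0],
  ],
)

```text
clock: 14.85
eef_pos: [540.3, 271.4, 197.2]
tool_rot: [-2.616, -0.003, 0.022]
force: [-0.2, 0.4, -1.8]
width: 12.4
gripper_force: 58.9
```

```bash
python3 -c "
from h import *
st();im,_=eyes.get_image('scene');cv2.imwrite('pics/s6.png',im)"
```

```text
{'clock': 14.85, 'qpos': [0.045, 0.572, -0.364, 1.849, -0.511, 0.688, -1.412], 'eef_pos': [540.327, 271.429, 197.185], 'tool_rot': [-2.616, -0.003, 0.022], 'force': [-0.177, 0.394, -1.772], 'width': 12.441}
```

View pics/s6.png

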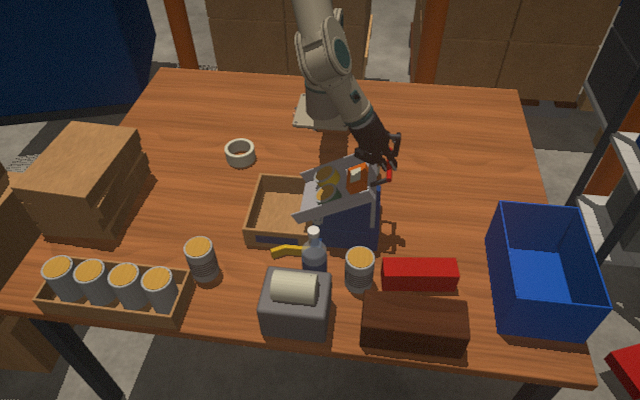

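The tray is tipped 30° with the food still on it at (325,185) and (357,178). The pivot is seated. I continue.

>>> move_arm(
  steps=[
    [2, 0.035, 0, 0, -0.004, 0.0071, 0],
    [2, 0.035, 0, 0, -0.0043, 0.007, 0],
    [2, 0.035, 0, 0, -0.0045, 0.0068, 0],
    [2, 0.035, 0, 0.0005, -0.0048, 0.0067, 0],
    [2, 0.035, 0, 0, -0.005, 0.0065, 0],
  ],
)

```text
clock: 15.4
eef_pos: [540.7, 248.9, 231.3]
tool_rot: [-2.442, -0.003, 0.022]
force: [0.1, 2.8, -0.6]
width: 12.0
gripper_force: 59.7
```

```bash
python3 -c "
from h import *
st()"
```

```text
{'clock': 15.4, 'qpos': [0.269, 0.592, -0.491, 1.861, -0.644, 0.762, -1.208], 'eef_pos': [540.749, 248.902, 231.324], 'tool_rot': [-2.442, -0.003, 0.022], 'force': [0.081, 2.812, -0.642], 'width': 12.027}
```

>>> move_arm(
  steps=[
    [2, 0.035, 0, 0, -0.0052, 0.0063, 0],
    [2, 0.035, 0, 0, -0.0054, 0.0061, 0],
    [2, 0.035, 0, 0, -0.0057, 0.0059, 0],
    [2, 0.035, 0, 0.0005, -0.0059, 0.0057, 0],
    [2, 0.035, 0, 0, -0.0061, 0.0055, 0],
  ],
)

```text
clock: 15.9
eef_pos: [541.1, 221.5, 261.8]
tool_rot: [-2.265, -0.004, 0.022]
force: [-0.4, 2.9, 4.0]
width: 12.1
gripper_force: 59.9
```

>>> move_arm(
  steps=[
    [0, 0, 0, 0, 0, 0, 0],
    [0, 0, 0, 0, 0, 0, 0],
    [0, 0, 0, 0, 0, 0, 0],
    [0, 0, 0, 0, 0, 0, 0],
  ],
)

```text
clock: 16.3
eef_pos: [541.1, 221.7, 261.5]
tool_rot: [-2.267, -0.004, 0.022]
force: [0.8, 3.8, 5.8]
width: 11.8
gripper_force: 60.2
```

```bash
python3 -c "
from h import *
st();im,_=eyes.get_image('top');a=im[100:270,220:480];im,_=eyes.get_image('scene');cv2.imwrite('pics/s7.png',np.hstack([cv2.resize(a,(400,260)),cv2.resize(im[120:280,220:420],(400,260))]))"
```

```text
{'clock': 16.3, 'qpos': [0.455, 0.643, -0.579, 1.858, -0.74, 0.867, -1.041], 'eef_pos': [541.138, 221.684, 261.491], 'tool_rot': [-2.267, -0.004, 0.022], 'force': [0.806, 3.768, 5.834], 'width': 11.755}
```

View pics/s7.png

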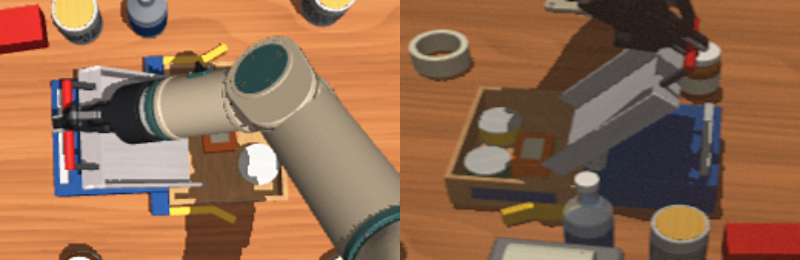

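The tray is empty. All three pieces lie in the carton, the tins at (497,122) and (487,160) and the packet at (533,148). I lower slowly along the same arc.

>>> move_arm(
  steps=[
    [-2, -0.035, 0, 0, 0.0061, -0.0055, 0],
    [-2, -0.035, 0, -0.0005, 0.0059, -0.0057, 0],
    [-2, -0.035, 0, 0, 0.0057, -0.0059, 0],
    [-2, -0.035, 0, 0, 0.0054, -0.0061, 0],
    [-2, -0.035, 0, 0, 0.0052, -0.0063, 0],
  ],
)

```text
clock: 16.9
eef_pos: [540.5, 250.2, 231.5]
tool_rot: [-2.444, -0.004, 0.023]
force: [-0.5, 4.6, 3.5]
width: 11.8
gripper_force: 60.2
```

>>> move_arm(
  steps=[
    [-2, -0.035, 0, 0, 0.005, -0.0065, 0],
    [-2, -0.035, 0, -0.0005, 0.0048, -0.0067, 0],
    [-2, -0.035, 0, 0, 0.0045, -0.0068, 0],
    [-2, -0.035, 0, 0, 0.0043, -0.007, 0],
    [-2, -0.035, 0, 0, 0.004, -0.0071, 0],
  ],
)

```text
clock: 17.4
eef_pos: [540.2, 273.0, 197.4]
tool_rot: [-2.618, -0.003, 0.023]
force: [-0.3, 4.8, 2.5]
width: 11.7
gripper_force: 60.3
```

```bash
python3 -c "
from h import *
st()
for n in('tin_a','packet'):
  eyes.get_image('scene'); print(n,[(round(r['confidence'],2),w('scene',r['location']).round().tolist()) for r in finder.pinpoint('scene',n)[:2]])"
```

```text
{'clock': 17.4, 'qpos': [0.042, 0.572, -0.364, 1.848, -0.508, 0.687, -1.417], 'eef_pos': [540.175, 273.019, 197.394], 'tool_rot': [-2.618, -0.003, 0.023], 'force': [-0.254, 4.847, 2.507], 'width': 11.675}
tin_a [(0.74, [494.0, -105.0, 25.0]), (0.73, [593.0, -97.0, 26.0])]
packet [(0.96, [554.0, -38.0, 27.0])]
```

>>> move_arm(
  steps=[
    [-2, -0.035, 0, 0, 0.0038, -0.0073, 0],
    [-2, -0.035, 0, -0.0005, 0.0035, -0.0074, 0],
    [-2, -0.035, 0, 0, 0.0033, -0.0075, 0],
    [-2, -0.035, 0, 0, 0.003, -0.0076, 0],
    [-2, -0.035, 0, 0, 0.0027, -0.0077, 0],
  ],
)

```text
clock: 18.1
eef_pos: [540.4, 287.6, 159.6]
tool_rot: [-2.792, -0.002, 0.021]
force: [-1.0, 4.2, 1.5]
width: 11.8
gripper_force: 61.0
```

>>> move_arm(
  steps=[
    [-2, -0.035, 0, 0, 0.0025, -0.0078, 0],
    [-2, -0.035, 0, 0, 0.0022, -0.0079, 0],
    [-2, -0.035, 0, 0, 0.0019, -0.008, 0],
    [-2, -0.035, 0, 0, 0.0016, -0.008, 0],
    [-2, -0.035, 0, 0, 0.0014, -0.0081, 0],
  ],
)

```text
clock: 18.6
eef_pos: [540.3, 297.3, 119.5]
tool_rot: [-2.967, -0.001, 0.022]
force: [-0.3, 3.7, -0.6]
width: 12.0
gripper_force: 61.0
```

>>> move_arm(
  steps=[
    [-2, -0.035, 0, 0, 0.0011, -0.0081, 0],
    [-2, -0.035, 0, 0, 0.0008, -0.0082, 0],
    [-2, -0.035, 0, 0, 0.0005, -0.0082, 0],
    [-1, -0.018, 0, 0, 0.0001, -0.0041, 0],
    [-1, -0.018, 0, 0, 0.0001, -0.0041, 0],
  ],
)

```text
clock: 19.1
eef_pos: [540.2, 299.8, 86.6]
tool_rot: [-3.107, -0.0, 0.022]
force: [-1.1, 4.6, -0.4]
width: 12.0
gripper_force: 60.9
```

>>> move_arm(
  steps=[
    [-0.7, -0.012, 0, 0, 0, -0.0027, 0],
    [-0.7, -0.012, 0, 0, 0, -0.0027, 0],
    [-0.6, -0.011, 0, 0, 0, -0.0025, 0],
    [0, 0, 0, 0, 0, 0, 0],
    [0, 0, 0, 0, 0, 0, 0],
  ],
)

```text
clock: 19.6
eef_pos: [540.2, 299.5, 79.5]
tool_rot: [3.142, -0.001, 0.022]
force: [-0.3, 3.6, 3.1]
width: 11.5
gripper_force: 61.3
```

```bash
python3 -c "
from h import *
st()
im,P=cloud('top');Z=P[...,2]
for y in(40,100,160,220,240): m=(abs(P[...,1]-y)<6)&(abs(P[...,0]-500)<20); print(y,np.nanmedian(Z[m]).round(1))
for n in('top','scene'):
  eyes.get_image(n)
  for r in finder.pinpoint(n,'tray')[:2]: print(n,r['confidence'],w(n,r['location']).round(1))"
```

```text
{'clock': 19.6, 'qpos': [-0.614, 0.727, 0.101, 1.718, -0.104, 0.701, -2.007], 'eef_pos': [540.202, 299.536, 79.491], 'tool_rot': [3.142, -0.001, 0.022], 'force': [-0.277, 3.566, 3.057], 'width': 11.454}
40 105.8
100 105.3
160 105.6
220 106.1
240 528.2
top 0.64 [544.2  63.9  81.5]
top 0.54 [321.6 193.8  -1.9]
scene 0.97 [545.3  61.8  83.1]
scene 0.24 [ 7.269e+02  3.435e+02 -3.000e-01]
```

The tray floor reads level at z=106 with little force on the tool. I let go and rise.

>>> move_arm(
  steps=[
    [0, 0, 0, 0, 0, 0, 0.02],
    [0, 0, 0, 0, 0, 0, 0.045],
    [0, 0, 0, 0, 0, 0, 0.045],
    [0, 0, 0, 0, 0, 0, 0.045],
    [0, 0, 0, 0, 0, 0, 0.045],
  ],
)

```text
clock: 20.35
eef_pos: [539.9, 299.4, 78.9]
tool_rot: [3.141, 0.0, 0.022]
force: [-0.7, -0.2, 0.7]
width: 45.0
gripper_force: 0.0
```

>>> move_arm(
  steps=[
    [0, 0, 0, 0, 0.001, 0.02, 0.045],
    [0, 0, 0, 0, 0, 0.03, 0.045],
    [0, 0, 0, 0, 0, 0.04, 0.045],
    [0, 0, 0, 0, 0, 0.04, 0.045],
    [0, 0, 0, 0, 0, 0.04, 0.045],
  ],
)

```text
clock: 20.85
eef_pos: [539.7, 300.5, 250.7]
tool_rot: [3.141, 0.0, 0.023]
force: [0.6, 0.5, -0.1]
width: 44.9
gripper_force: 0.0
```

```bash
python3 c2.py; python3 -c "
from h import *
im,P=cloud('top');Z=P[...,2]
for y in(40,100,160,220): m=(abs(P[...,1]-y)<6)&(abs(P[...,0]-500)<20); print(y,np.nanmedian(Z[m]).round(1))
X,Y=P[...,0],P[...,1]; s=(abs(X-541)<110)&(Y>0)&(Y<270)&(Z>130)&(Z<150); print(rect(P[s]))
a=im[70:310,150:480];im,_=eyes.get_image('scene');cv2.imwrite('pics/s8.png',np.hstack([cv2.resize(a,(400,300)),cv2.resize(im[130:290,220:430],(400,300))]))"
```

```text
rear 198 deg 0.8 at -133.1
left 154 deg -0.8 at 437.1
right 170 deg -0.64 at 658.5
{'clock': 20.9, 'qpos': [-0.636, 0.526, 0.134, 1.539, -0.077, 1.07, -2.032], 'eef_pos': [543.519, 302.417, 258.036], 'tool_rot': [-3.136, -0.011, 0.022], 'force': [1.769, 0.11, 4.168], 'width': 45.187}
rim ((548.4563598632812, -62.14918518066406), (230.79808044433594, 151.5101318359375), 0.4290865361690521) [[432.5, 12.699999809265137], [433.6000061035156, -138.8000030517578], [664.4000244140625, -137.0], [663.2999877929688, 14.5]]
40 105.7
100 105.8
160 105.7
220 106.3
((542.3040771484375, 144.14859008789062), (170.6845245361328, 253.69100952148438), 1.0623170137405396)
```

View pics/s8.png

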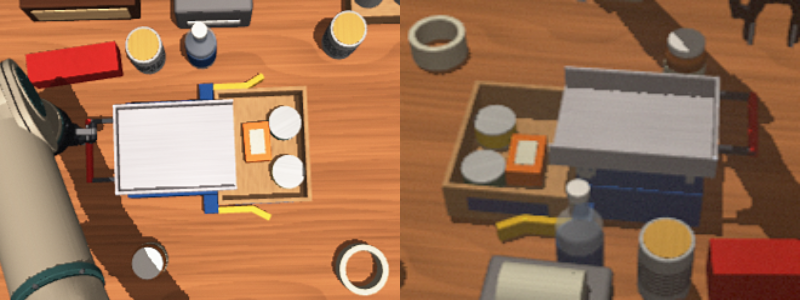

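The tray is level and back in its original pose, the three pieces lie in the carton, and the carton is home in the bay. I hand in.

>>> move_arm(
  steps=[
    [0, 0, 0, 0, 0, 0, 0.045],
    [0, 0, 0, 0, 0, 0, 0.045],
    [0, 0, 0, 0, 0, 0, 0.045],
  ],
)

```text
clock: 21.3
eef_pos: [539.1, 300.4, 247.6]
tool_rot: [3.14, 0.002, 0.023]
force: [0.0, -0.2, -0.6]
width: 45.2
gripper_force: 0.0
```

```bash
python3 -c "
from h import *
print(ctrl.finish_job())"
```

```text
the job is handed in; nothing more can be done
None
```

I handed the job in at about 21 s: the carton is in the bay against the stand (within about 1 mm and 0.5° by camera, 2–3 mm off centre between the rails), all three food pieces are in it, and the tray is back level on its stand and released.

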